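# Set the paper stop of the punch gauge

### The job

Set the hole punch's paper stop for the green size: with closed fingertips push the orange stop along its rail until it drops into the green catch, and once it sits there press the red lock pin on top of it fully down. Only push, never grip the stop, leave the pin alone until the stop is in the catch, and do not disturb the other things on the desk.

Things in the scene. Friction and masses are not known exactly. Their poses are not given: they have to be found in the camera images.
- gauge: hole punch with a long aluminium gauge rail, fixed to the desk. Origin on the desk under the middle of the rail; its y axis runs along the rail (to the robot's left at yaw 0), the punch head (62 mm high) is at the -y end, 170 to 242 mm from the origin. Rail 340 mm long, 30 mm wide, top 16 mm above the desk. Turned about the vertical by up to 0.2 rad
- stop_center (a point): centre of the top face of the orange paper stop that slides along the rail: a block 42 mm across the rail, 36 mm along it (side faces 18 mm to either side of this point), from 23 to 46 mm above the desk, with a stop blade 12 mm thick reaching 85 mm from this point toward the gauge's -x side, 3 to 38 mm above the desk.
- paper_stop (a joint): position of the paper stop along the gauge's y axis in m, 0 at mid-rail, +-0.145 at its ends. Starts within 30 mm of mid-rail; slides at about 1.5 N. On reaching a catch, starting some 16 mm before the catch's centre, the push rises to about 6 N, then dips as the stop jumps in by about 5 mm and centres itself within 1 mm; pushing it on and out takes about 14 N
- green_catch: green clip-on catch on the rail, fixed: plate 64 mm along the rail, 3 mm thick, metal ridges on it up to 22 mm above the desk, and a green tab (30 mm wide) reaching 59 mm from the rail's middle line on the side away from the robot, with a white mark at its middle. Origin at its centre, on the rail's top (16 mm above the desk); y axis along the rail. 90 to 125 mm from mid-rail, on either side
- blue_catch: blue catch of the same form on the other side of mid-rail; not wanted now
- pin_top (a point): centre of the top of the red round lock pin, 18 mm across, on top of the paper stop; 59 mm above the desk while up, 51 mm when fully down
- lock_pin (a joint): travel of the lock pin in m, 0 up to 0.008 fully down; pushing takes about 4 N and it stays where it is left
- eraser: blue and white eraser, 42x21x13, lying behind the gauge (mm); origin at the centre of its underside; a loose bystander
- glue_stick: yellow glue stick, 27 across, 94 tall, standing behind the gauge (mm); origin at the centre of its underside; a loose bystander
- highlighter: yellow highlighter pen, 125x15x16, lying right of the gauge (mm); origin at the centre of its underside; a loose bystander
- stapler: blue stapler, 137x34x46, right of the gauge (mm); origin at the centre of its underside; a loose bystander
- stamp_a: black self-inking stamp, 35x49x88, standing on the right (mm); origin at the centre of its underside; a loose bystander
Not all that is in view belongs to the job. There is more than one size of the green_catch; the job needs the larger.

How it is judged:
By the outcome, as a careful person would: the job done as asked, in the order asked, and still so for the second after the job is handed in, with the robot touching nothing.
It also fails if it takes over 45 s, if anything falls off the work surface, if the arm or the gripper's body presses on something with over 40 N, if the wrist force passes 120 N, or if a joint passes its speed limit or range.

### The arm

A 6-joint arm with a two-finger parallel gripper is mounted at the origin on a cart in front of the work surface, level with it; the furniture and walls round the work are solid. World frame = base frame: x ahead of the robot, y to its left, z up, the work surface at z = 0. Lengths are in m, angles in degrees, forces in N, time in s.
With the tool pointing down it reaches from about 0.225 to 0.875 m from the base axis. Payload 3.4 kg.
Tool frame: the origin (TCP) lies between the finger pads; the fingertips stand 14 mm ahead of it and the grasp point (between the pads) lies 5 mm behind it; z points along the fingers, y is the line along which they close (so a half turn about z gives the same grasp; the last joint's range is limited). The gripper opens to 85 mm and grips with 20 to 120 N. Pads are 22 mm wide; open, the fingers measure 114 mm over their backs; the gripper's body (76 mm by 85 mm) begins 54 mm behind the grasp point. The pads swing forward as they close: fully open they stand 13 mm farther back than shut.
Start: joints at [-73.453, 15.808, 86.224, -0, 77.962, -6.933], TCP at [0.229, -0.527, 0.245] pointing down, gripper open.
Joint ranges: [-165.64, 165.64], [-43.16, 119.46], [12.63, 154.43], [-67.54, 247.53], [6.08, 155.33], [-154.97, 154.97]. Speed limits (degrees/s): [147.25, 147.25, 180, 180, 180, 180].

### API

Orientations are given as [roll, pitch, yaw] about the fixed x, y, z axes, in that order (R = Rz(yaw) Ry(pitch) Rx(roll)).
In Python, from rig import status, vision, ticket, spotter gives the robot as it stands.
- The arm moves only by the tool apply_moves, never from a script. Its argument "plan" is a list of rows, each an object of numbers: "claw": the gripper command: -1 is fully open, 1 is shut, values between are in proportion; "tx", "ty", "tz": the shift along the tool's x, y, z in mm; "wx", "wy", "wz": the turn, a rotation vector about the tool's x, y, z in rad. In form: [{"claw": .., "tx": .., "ty": .., "tz": .., "wx": .., "wy": .., "wz": ..}, ...]. A call has exactly 8 rows; each row shifts and turns the commanded pose from where the row before left it, along the tool's axes as they then stand; what a row does not reach is not made up. A row lasts 1/10 s, in which the tool goes at most 50 mm and 8.59 degrees, less where a joint would pass 70% of its speed; a pose out of reach is approached as far as the arm can. A call is refused whole if a number of a shift passes 50 or a number of a turn 0.15, either way. A call with a gripper value outside its range is refused whole. The fingers move at their own pace and stop on an object; the grip force is fixed at half the most. Time passes only in rows, so rows that do not move let the fingers close, or fill a call up. It gives the time, the measured TCP pose, the force, the opening and the grip force at its end, in the units of the state.
- status.sense(): the state, without advancing time (a new reading comes with each control period).
- vision.snapshot(name): name is "scene" or "top" or "wrist"; returns the picture (400x640x3 uint8, red, green, blue); there is no depth.
- vision.camera_info(name): a dict with "K" (3x3 intrinsics, pixels), "rvec" (rotation vector, rad) and "tvec" (3), from world to camera coordinates, as OpenCV has them. Camera axes: x right, y down, z forward; pixel columns grow to the right and rows downward; lengths in m; the calibration is good to about 2 mm. A picture is of the moment at which its call begins: read the wrist's pose just before it. camera_info takes no time and is no camera call; for the wrist camera it gives the pose at the moment of the call.
- ticket.sign_off(): hands the job in; it is judged then, once.
Trained networks look in the newest picture that a camera, given by its name, has taken for a name from the list of things; names that differ only in an ending like _2 or _b are one class to them, and where a whole thing is asked for, a point or a joint stands for the part that bears it (a point fixed in the world has none). Each returns a list of dicts, best first, with "conf" (0 to 1); they miss things now and then, are a little off and sometimes report something else, mostly with a low value. They report only what shows in the picture. A call takes as long as a camera call. They do not tell look-alikes from the thing itself.
- spotter.look_for(label, camera): "centre" ([row, column] in pixels, amid what is visible of it).
- spotter.outline_of(label, camera): "region" (400x640 bool, what is visible of it) and "centre" ([row, column] in pixels, amid what is visible of it).
The state is a dict: "t": time; "joint_positions": joint angles; "dq": joint speeds; "effort": joint torques, N m; "tool_pos": TCP position; "tcp_rot": TCP orientation; "force": force on the tool from outside, world axes, zero at the start; "ft_torque": the same for the moment, N m; "finger_gap": finger opening in m; "finger_force": force on a finger pad.
Only numpy, scipy, OpenCV 4.12 (cv2) and the standard library are available. Lean on these libraries where they do the work, as an engineer would, in place of code of your own. Each camera call takes 0.05 s, during which the arm holds its last target. There are 200 camera calls.

## Working session

There is one attempt and no reset: what is moved stays moved. The work goes in short steps, Python scripts to look and compute and a tool call to move; the robot and the scene stay as the last step left them, time stands still between calls to the robot, and variables do not carry over. Pictures are saved under pics/ and viewed, at most 10 in all, crops included, and the job is handed in when it is done.

Besides the shell and the picture viewer there is one more tool, called in YAML: its name, and indented under it one key for each argument. apply_moves: Moves the arm, as the interface text tells. Its arguments: {"type":"object","properties":{"plan":{"type":"array"}},"required":["plan"]}

```bash
mkdir -p pics; cat > h.py <<'E'
import numpy as np, cv2
from rig import status, vision, ticket, spotter
def save(n,f):
    im=vision.snapshot(n); cv2.imwrite('pics/'+f,im[:,:,::-1]); return im
def ray(cam,rc,z):
    c=vision.camera_info(cam);K=np.array(c['K']);R=cv2.Rodrigues(np.array(c['rvec'],float))[0];t=np.array(c['tvec'],float).ravel()
    d=R.T@np.linalg.inv(K)@np.array([rc[1],rc[0],1.]);o=-R.T@t
    return o+d*(z-o[2])/d[2]
def proj(cam,P):
    c=vision.camera_info(cam);p=cv2.projectPoints(np.array(P,float).reshape(-1,3),np.array(c['rvec'],float),np.array(c['tvec'],float),np.array(c['K'],float),None)[0].reshape(-1,2)
    return p[:,::-1]
E
python3 - <<'E'
from h import *
a=save('top','t1.png');b=save('scene','s1.png')
H={'gauge':.016,'stop_center':.046,'green_catch':.019,'blue_catch':.019,'pin_top':.059,'eraser':.013,'glue_stick':.094,'highlighter':.016,'stapler':.046,'stamp_a':.088}
for l,z in H.items():
  for cam in('top','scene'):
    for d in spotter.look_for(l,cam)[:3]:
        print(l,cam,round(d['conf'],2),np.round(d['centre']),ray(cam,d['centre'],z).round(4))
s=status.sense();print(s)
E
```

```text
gauge top 0.75 [216. 295.] [ 0.482  -0.1531  0.016 ]
gauge top 0.44 [165. 206.] [0.6322 0.0819 0.016 ]
gauge scene 0.86 [220. 332.] [ 0.4894 -0.2488  0.016 ]
stop_center top 0.87 [224. 267.] [ 0.4617 -0.0847  0.046 ]
stop_center scene 0.48 [221. 331.] [ 0.4488 -0.2217  0.046 ]
green_catch top 0.9 [209. 309.] [ 0.5006 -0.1897  0.019 ]
green_catch top 0.83 [196. 385.] [ 0.5271 -0.3907  0.019 ]
green_catch scene 0.52 [198. 368.] [ 0.5261 -0.3828  0.019 ]
blue_catch top 0.71 [227. 220.] [0.4627 0.0414 0.019 ]
blue_catch scene 0.83 [260. 221.] [0.4722 0.0472 0.019 ]
glue_stick top 0.48 [166. 206.] [0.6049 0.0587 0.094 ]
glue_stick scene 0.83 [218. 191.] [0.5552 0.081  0.094 ]
highlighter top 0.62 [250. 390.] [ 0.3842 -0.3942  0.016 ]
highlighter scene 0.49 [229. 407.] [ 0.3646 -0.3893  0.016 ]
stapler top 0.96 [213. 438.] [ 0.4709 -0.5159  0.046 ]
stapler scene 0.83 [196. 425.] [ 0.429  -0.4921  0.046 ]
stamp_a top 0.82 [169. 423.] [ 0.5761 -0.4766  0.088 ]
stamp_a scene 0.96 [171. 386.] [ 0.5281 -0.4376  0.088 ]
stamp_a scene 0.64 [228. 409.] [ 0.293  -0.3289  0.088 ]
{'t': 1.1, 'joint_positions': array([-7.34546619e+01,  1.58070574e+01,  8.62234870e+01, -4.23758760e-04,
        7.79632572e+01, -6.93344334e+00]), 'dq': array([-0.10212547, -0.04259818, -0.06590043, -0.0475861 ,  0.00919504,
        0.01041678]), 'effort': array([ 1.26556452e-04, -4.16673052e+01, -2.46100312e+01, -2.39575229e-04,
        1.23298628e-04, -9.20343524e-06]), 'tool_pos': array([ 0.22908136, -0.52743133,  0.24534295]), 'tcp_rot': array([1.79993897e+02, 1.15967551e-03, 2.34788697e+01]), 'force': array([ 0.56857389, -0.29703833,  0.24034314]), 'ft_torque': array([ 0.0013684 ,  0.06217236, -0.03511998]), 'finger_force': 0.0, 'finger_gap': 0.08503164944247739}
```

```bash
python3 -c "
import cv2,numpy as np
a=cv2.imread('pics/t1.png');b=cv2.imread('pics/s1.png')
cv2.imwrite('pics/both.png',cv2.resize(np.vstack([a,b]),(480,600)))"
```

```text
(no output)
```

View pics/t1.png

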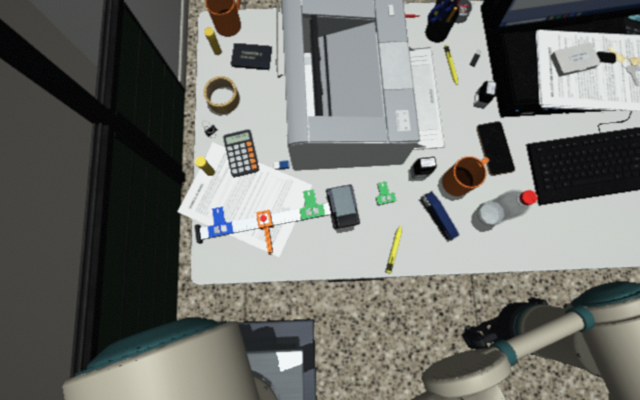

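View pics/s1.png

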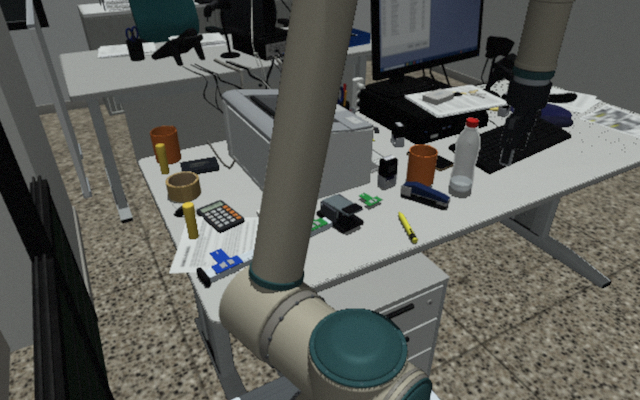

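The top view shows the gauge rail running from about (234,200) to (208,340), with the orange stop at (219,264), the blue catch at (222,220) and the black punch head at (207,343). There are two green candidates: A at (205,312), on the rail, and B at (193,386), loose right of the punch head and smaller. A fits because it is on the rail within reach of the stop. I'll confirm that in one crop.

```bash
python3 - <<'E'
from h import *
im=vision.snapshot('top')
cv2.imwrite('pics/c1.png',cv2.resize(im[165:260,190:410,::-1],None,fx=3.6,fy=3.6,interpolation=cv2.INTER_CUBIC))
hsv=cv2.cvtColor(im,cv2.COLOR_RGB2HSV).astype(int);h,s,v=[hsv[...,i] for i in range(3)]
for n,lo,hi,z in(('green',45,80,.019),('blue',105,125,.019),('orange',5,14,.046),):
    m=((h>=lo)&(h<=hi)&(s>140)&(v>60));m[:165]=0;m[260:]=0;m[:,:190]=0;m[:,410:]=0
    k,l,st,c=cv2.connectedComponentsWithStats(m.astype(np.uint8))
    for i in range(1,k):
        if st[i,4]>25: print(n,st[i],c[i].round(1),ray('top',c[i][::-1],z).round(4))
m=((h<=3)|(h>=175))&(s>170)&(v>90);m[:200]=0;m[240:]=0;m[:,:250]=0;m[:,280:]=0
r=np.argwhere(m);print('red',len(r),r.mean(0),ray('top',r.mean(0),.059))
for d in spotter.outline_of('gauge','top')[:1]:
    q=np.argwhere(d['region']);print(q.min(0),q.max(0),len(q))
for d in spotter.look_for('pin_top','top')[:2]: print('pin',d)
for l in('green_catch','blue_catch','stop_center'):
  for d in spotter.outline_of(l,'top')[:2]:
    q=np.argwhere(d['region']);print(l,d['conf'],q.min(0),q.max(0),len(q))
E
```

```text
green [379 184   9  11  60] [383.  189.8] [ 0.5432 -0.3868  0.019 ]
green [305 191  11  17 115] [309.6 199.9] [ 0.5239 -0.1929  0.019 ]
green [319 206   5   9  29] [320.8 210.3] [ 0.4951 -0.221   0.019 ]
green [301 209   8  10  38] [303.3 213.7] [ 0.4881 -0.1752  0.019 ]
blue [208 207  25  30 322] [219.1 223.3] [0.4716 0.0431 0.019 ]
orange [257 210  16  43 208] [266.1 229.4] [ 0.447  -0.0817  0.046 ]
red 21 [218. 263.] [ 0.4738591  -0.07609512  0.059     ]
pin {'centre': [218.1, 263.0], 'conf': 0.55}
green_catch 0.83 [189 300] [218 324] 422
green_catch 0.65 [182 376] [203 394] 260
stop_center 0.63 [210 256] [251 272] 389
```

View pics/c1.png

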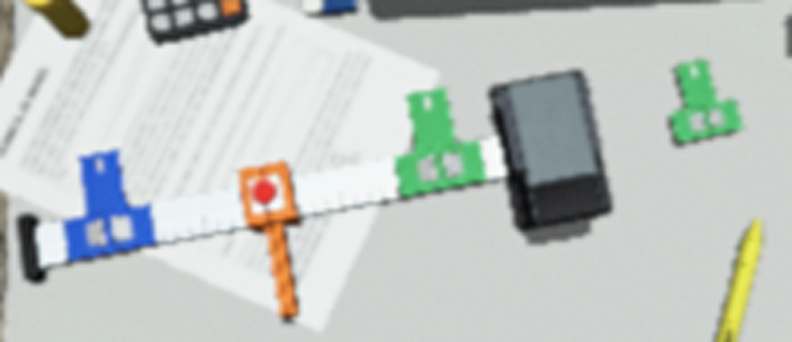

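Confirmed: A (crop (440,167)) is the large catch on the rail, and B (crop (705,110)) is a smaller loose look-alike. The stop is at crop (268,195), with the pin on it.

```bash
python3 - <<'E'
from h import *
f=lambda u,v,z: ray('top',((v+.5)/3.6-.5+165,(u+.5)/3.6-.5+190),z)
g=f(440,167,.019);b=f(111,233,.019);gm=f(429,102,.019);bm=f(99,161,.019);p=f(264,191,.059)
print(g,b,gm,bm,p)
for a in (g-b,gm-bm): print(np.degrees(np.arctan2(a[0],-a[1])),np.linalg.norm(a))
print(np.linalg.norm(gm-g),np.linalg.norm(bm-b))
E
```

```text
[ 0.49410667 -0.19769035  0.019     ] [0.45572879 0.03927479 0.019     ] [ 0.54263738 -0.19145141  0.019     ] [0.50860656 0.0486546  0.019     ] [ 0.47463239 -0.07603381  0.059     ]
9.199505325171065 0.24005278069676286
8.066942850434064 0.2425056504098025
0.04893009180027539 0.0537032478003028
```

apply_moves:
  plan:
    - {"claw":1,"tx":30,"ty":-26.4,"tz":0,"wx":0,"wy":0,"wz":0}
    - {"claw":1,"tx":30,"ty":-26.4,"tz":0,"wx":0,"wy":0,"wz":0}
    - {"claw":1,"tx":30,"ty":-26.4,"tz":0,"wx":0,"wy":0,"wz":0}
    - {"claw":1,"tx":30,"ty":-26.4,"tz":0,"wx":0,"wy":0,"wz":0}
    - {"claw":1,"tx":30,"ty":-26.4,"tz":0,"wx":0,"wy":0,"wz":0}
    - {"claw":1,"tx":30,"ty":-26.4,"tz":0,"wx":0,"wy":0,"wz":0}
    - {"claw":1,"tx":30,"ty":-26.4,"tz":0,"wx":0,"wy":0,"wz":0}
    - {"claw":1,"tx":30,"ty":-26.4,"tz":0,"wx":0,"wy":0,"wz":0}

```text
t: 2.2
tool_pos: [0.3655, -0.2366, 0.2455]
tcp_rot: [180.0, -0.0, 23.5]
force: [1.8, 0.4, 1.0]
finger_gap: -0.0
finger_force: 0.0
```

apply_moves:
  plan:
    - {"claw":1,"tx":30,"ty":-26.4,"tz":0,"wx":0,"wy":0,"wz":0}
    - {"claw":1,"tx":30,"ty":-26.4,"tz":0,"wx":0,"wy":0,"wz":0}
    - {"claw":1,"tx":30,"ty":-26.4,"tz":0,"wx":0,"wy":0,"wz":0}
    - {"claw":1,"tx":30,"ty":-26.4,"tz":0,"wx":0,"wy":0,"wz":0}
    - {"claw":1,"tx":30,"ty":-26.4,"tz":0,"wx":0,"wy":0,"wz":0}
    - {"claw":1,"tx":30,"ty":-26.4,"tz":0,"wx":0,"wy":0,"wz":0}
    - {"claw":1,"tx":0,"ty":0,"tz":0,"wx":0,"wy":0,"wz":-0.1457}
    - {"claw":1,"tx":0,"ty":0,"tz":0,"wx":0,"wy":0,"wz":-0.1457}

```text
t: 3.0
tool_pos: [0.4675, -0.0196, 0.2453]
tcp_rot: [180.0, 0.0, 40.7]
force: [-0.2, -0.2, -0.8]
finger_gap: 0.0001
finger_force: 0.0
```

apply_moves:
  plan:
    - {"claw":1,"tx":0,"ty":0,"tz":0,"wx":0,"wy":0,"wz":-0.1457}
    - {"claw":1,"tx":0,"ty":0,"tz":0,"wx":0,"wy":0,"wz":-0.1457}
    - {"claw":1,"tx":0,"ty":0,"tz":0,"wx":0,"wy":0,"wz":-0.1457}
    - {"claw":1,"tx":0,"ty":0,"tz":0,"wx":0,"wy":0,"wz":-0.1457}
    - {"claw":1,"tx":0,"ty":0,"tz":0,"wx":0,"wy":0,"wz":-0.1457}
    - {"claw":1,"tx":0,"ty":0,"tz":0,"wx":0,"wy":0,"wz":-0.1457}
    - {"claw":1,"tx":0,"ty":0,"tz":0,"wx":0,"wy":0,"wz":-0.1457}
    - {"claw":1,"tx":0,"ty":0,"tz":0,"wx":0,"wy":0,"wz":0}

```text
t: 3.8
tool_pos: [0.4671, -0.0211, 0.2453]
tcp_rot: [180.0, 0.0, 98.6]
force: [0.3, 0.5, 0.2]
finger_gap: 0.0003
finger_force: 0.0
```

```bash
python3 - <<'E'
from h import *
s=status.sense();print(s['t'],s['tool_pos'],s['tcp_rot'],s['force'],s['finger_gap'])
save('wrist','w1.png')
for l,z in(('pin_top',.059),('stop_center',.046),('green_catch',.019),('blue_catch',.019)):
    for d in spotter.look_for(l,'wrist')[:2]: print(l,d['conf'],d['centre'],ray('wrist',d['centre'],z).round(4))
E
```

```text
3.8 [ 0.46705344 -0.0210862   0.24534681] [1.79992680e+02 7.89819179e-03 9.85964527e+01] [0.3231806  0.52392625 0.21305139] 0.0002574669408953488
pin_top 0.53 [230.4, 316.6] [ 0.4732 -0.0761  0.059 ]
stop_center 0.64 [219.7, 305.4] [ 0.4602 -0.071   0.046 ]
green_catch 0.16 [227.2, 315.4] [ 0.4735 -0.0892  0.019 ]
blue_catch 0.75 [111.8, 325.8] [0.4653 0.0423 0.019 ]
```

View pics/w1.png

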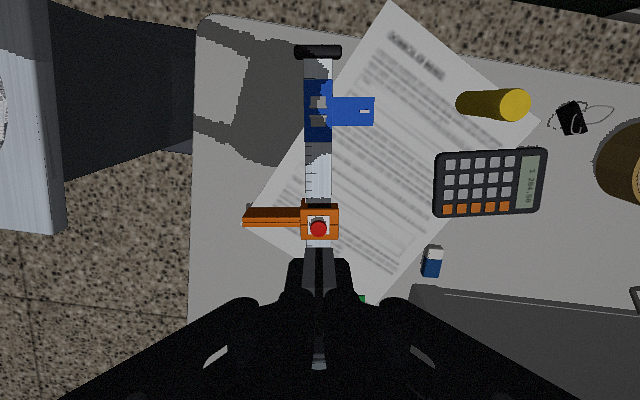

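The wrist view shows the rail vertical at column 318, so the yaw is right, with the stop and pin at (229,318) and the blue catch at (110,320). Pin estimates from two cameras agree at about (0.474, -0.076). Next I descend beside the stop's +y face.

apply_moves:
  plan:
    - {"claw":1,"tx":0,"ty":0,"tz":30,"wx":0,"wy":0,"wz":0}
    - {"claw":1,"tx":0,"ty":0,"tz":30,"wx":0,"wy":0,"wz":0}
    - {"claw":1,"tx":0,"ty":0,"tz":30,"wx":0,"wy":0,"wz":0}
    - {"claw":1,"tx":0,"ty":0,"tz":30,"wx":0,"wy":0,"wz":0}
    - {"claw":1,"tx":0,"ty":0,"tz":30,"wx":0,"wy":0,"wz":0}
    - {"claw":1,"tx":0,"ty":0,"tz":30,"wx":0,"wy":0,"wz":0}
    - {"claw":1,"tx":0,"ty":0,"tz":20,"wx":0,"wy":0,"wz":0}
    - {"claw":1,"tx":0,"ty":0,"tz":0,"wx":0,"wy":0,"wz":0}

```text
t: 4.85
tool_pos: [0.4649, -0.0207, 0.043]
tcp_rot: [-179.7, -0.1, 98.6]
force: [-0.5, 0.5, 0.1]
finger_gap: 0.0002
finger_force: 0.0
```

```bash
python3 - <<'E'
from h import *
s=status.sense();print(s['t'],s['tool_pos'],s['force'])
im=save('top','t2.png');save('wrist','w2.png')
cv2.imwrite('pics/c2.png',np.hstack([cv2.resize(im[165:260,190:360,::-1],(680,380))]))
E
```

```text
4.85 [ 0.4649363  -0.0207287   0.04300924] [-0.52598506  0.49650388  0.11410818]
```

View pics/c2.png

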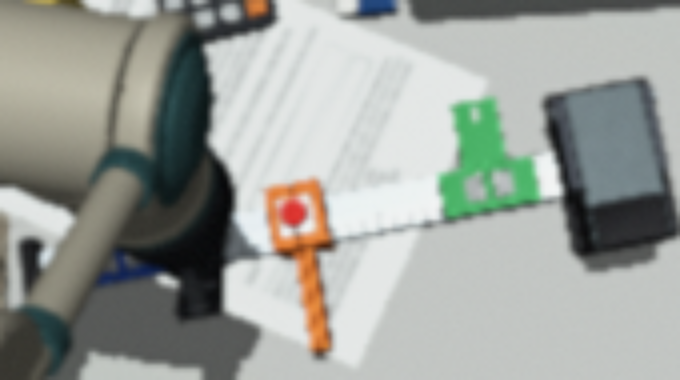

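The fingertip is about 26 mm behind the stop (crop (297,213)) and the way to the green catch (crop (488,185)) is clear. I start the push.

apply_moves:
  plan:
    - {"claw":1,"tx":-6,"ty":0,"tz":0,"wx":0,"wy":0,"wz":0}
    - {"claw":1,"tx":-6,"ty":0,"tz":0,"wx":0,"wy":0,"wz":0}
    - {"claw":1,"tx":-6,"ty":0,"tz":0,"wx":0,"wy":0,"wz":0}
    - {"claw":1,"tx":-6,"ty":0,"tz":0,"wx":0,"wy":0,"wz":0}
    - {"claw":1,"tx":-5,"ty":0,"tz":0,"wx":0,"wy":0,"wz":0}
    - {"claw":1,"tx":-5,"ty":0,"tz":0,"wx":0,"wy":0,"wz":0}
    - {"claw":1,"tx":-5,"ty":0,"tz":0,"wx":0,"wy":0,"wz":0}
    - {"claw":1,"tx":-5,"ty":0,"tz":0,"wx":0,"wy":0,"wz":0}

```text
t: 5.75
tool_pos: [0.4738, -0.0649, 0.0453]
tcp_rot: [180.0, -0.0, 98.6]
force: [0.6, 0.9, 1.1]
finger_gap: -0.0001
finger_force: 0.8
```

apply_moves:
  plan:
    - {"claw":1,"tx":-6,"ty":0,"tz":0,"wx":0,"wy":0,"wz":0}
    - {"claw":1,"tx":-6,"ty":0,"tz":0,"wx":0,"wy":0,"wz":0}
    - {"claw":1,"tx":-6,"ty":0,"tz":0,"wx":0,"wy":0,"wz":0}
    - {"claw":1,"tx":-6,"ty":0,"tz":0,"wx":0,"wy":0,"wz":0}
    - {"claw":1,"tx":-6,"ty":0,"tz":0,"wx":0,"wy":0,"wz":0}
    - {"claw":1,"tx":-6,"ty":0,"tz":0,"wx":0,"wy":0,"wz":0}
    - {"claw":1,"tx":-6,"ty":0,"tz":0,"wx":0,"wy":0,"wz":0}
    - {"claw":1,"tx":-6,"ty":0,"tz":0,"wx":0,"wy":0,"wz":0}

```text
t: 6.55
tool_pos: [0.4809, -0.1125, 0.0452]
tcp_rot: [-180.0, 0.0, 98.6]
force: [0.9, 1.9, 0.6]
finger_gap: -0.0
finger_force: 0.8
```

```bash
cat >> h.py <<'E'
def chk():
    s=status.sense();T=s['tool_pos']
    im=vision.snapshot('top');hsv=cv2.cvtColor(im,cv2.COLOR_RGB2HSV).astype(int);h,sa,v=[hsv[...,i] for i in range(3)]
    m=((h<=3)|(h>=175))&(sa>170)&(v>90);m[:195]=0;m[240:]=0;m[:,:250]=0;m[:,:]&=(np.arange(640)<335)
    r=np.argwhere(m);p=ray('top',r.mean(0),.059) if len(r) else np.full(3,np.nan)
    u=np.array([np.sin(np.radians(8.6)),-np.cos(np.radians(8.6))]);g=np.array([.4941,-.1977])
    print('t',s['t'],'F along',s['force'][:2]@u,'F',s['force'].round(1),'pin',len(r),p.round(4),'pin->g',(g-p[:2])@u,'face->g',(g-T[:2])@u-.011,'tcp',T.round(4))
    return im
E
python3 -c "
from h import *
chk()"
```

```text
t 6.55 F along -1.7124227079856325 F [0.9 1.9 0.6] pin 17 [ 0.4835 -0.142   0.059 ] pin->g 0.05661320805845342 face->g 0.07517958457857875 tcp [ 0.4809 -0.1125  0.0452]
```

apply_moves:
  plan:
    - {"claw":1,"tx":-4,"ty":0,"tz":0,"wx":0,"wy":0,"wz":0}
    - {"claw":1,"tx":-4,"ty":0,"tz":0,"wx":0,"wy":0,"wz":0}
    - {"claw":1,"tx":-4,"ty":0,"tz":0,"wx":0,"wy":0,"wz":0}
    - {"claw":1,"tx":-4,"ty":0,"tz":0,"wx":0,"wy":0,"wz":0}
    - {"claw":1,"tx":-4,"ty":0,"tz":0,"wx":0,"wy":0,"wz":0}
    - {"claw":1,"tx":-4,"ty":0,"tz":0,"wx":0,"wy":0,"wz":0}
    - {"claw":1,"tx":-4,"ty":0,"tz":0,"wx":0,"wy":0,"wz":0}
    - {"claw":1,"tx":-4,"ty":0,"tz":0,"wx":0,"wy":0,"wz":0}

```text
t: 7.4
tool_pos: [0.4854, -0.144, 0.0452]
tcp_rot: [-180.0, -0.0, 98.6]
force: [0.2, 2.1, -1.3]
finger_gap: 0.0002
finger_force: 0.8
```

apply_moves:
  plan:
    - {"claw":1,"tx":-1,"ty":0,"tz":0,"wx":0,"wy":0,"wz":0}
    - {"claw":1,"tx":-1,"ty":0,"tz":0,"wx":0,"wy":0,"wz":0}
    - {"claw":1,"tx":-1,"ty":0,"tz":0,"wx":0,"wy":0,"wz":0}
    - {"claw":1,"tx":-1,"ty":0,"tz":0,"wx":0,"wy":0,"wz":0}
    - {"claw":1,"tx":-1,"ty":0,"tz":0,"wx":0,"wy":0,"wz":0}
    - {"claw":1,"tx":-1,"ty":0,"tz":0,"wx":0,"wy":0,"wz":0}
    - {"claw":1,"tx":-1,"ty":0,"tz":0,"wx":0,"wy":0,"wz":0}
    - {"claw":1,"tx":-1,"ty":0,"tz":0,"wx":0,"wy":0,"wz":0}

```text
t: 8.2
tool_pos: [0.4867, -0.1516, 0.0452]
tcp_rot: [-180.0, -0.0, 98.6]
force: [-0.5, 2.7, -0.7]
finger_gap: 0.0
finger_force: 0.8
```

```bash
python3 -c "
from h import *
chk()"
```

```text
t 8.2 F along -2.7621728918415247 F [-0.5  2.7 -0.7] pin 9 [ 0.4887 -0.1817  0.059 ] pin->g 0.016673444858335894 face->g 0.03565024389354955 tcp [ 0.4867 -0.1516  0.0452]
```

apply_moves:
  plan:
    - {"claw":1,"tx":-1,"ty":0,"tz":0,"wx":0,"wy":0,"wz":0}
    - {"claw":1,"tx":-1,"ty":0,"tz":0,"wx":0,"wy":0,"wz":0}
    - {"claw":1,"tx":-1,"ty":0,"tz":0,"wx":0,"wy":0,"wz":0}
    - {"claw":1,"tx":-1,"ty":0,"tz":0,"wx":0,"wy":0,"wz":0}
    - {"claw":1,"tx":0,"ty":0,"tz":0,"wx":0,"wy":0,"wz":0}
    - {"claw":1,"tx":0,"ty":0,"tz":0,"wx":0,"wy":0,"wz":0}
    - {"claw":1,"tx":0,"ty":0,"tz":0,"wx":0,"wy":0,"wz":0}
    - {"claw":1,"tx":0,"ty":0,"tz":0,"wx":0,"wy":0,"wz":0}

```text
t: 9.05
tool_pos: [0.4874, -0.1555, 0.0453]
tcp_rot: [-180.0, 0.0, 98.6]
force: [-0.8, 3.0, 0.1]
finger_gap: 0.0002
finger_force: 1.2
```

apply_moves:
  plan:
    - {"claw":1,"tx":-0.5,"ty":0,"tz":0,"wx":0,"wy":0,"wz":0}
    - {"claw":1,"tx":-0.5,"ty":0,"tz":0,"wx":0,"wy":0,"wz":0}
    - {"claw":1,"tx":-0.5,"ty":0,"tz":0,"wx":0,"wy":0,"wz":0}
    - {"claw":1,"tx":-0.5,"ty":0,"tz":0,"wx":0,"wy":0,"wz":0}
    - {"claw":1,"tx":-0.5,"ty":0,"tz":0,"wx":0,"wy":0,"wz":0}
    - {"claw":1,"tx":-0.5,"ty":0,"tz":0,"wx":0,"wy":0,"wz":0}
    - {"claw":1,"tx":0,"ty":0,"tz":0,"wx":0,"wy":0,"wz":0}
    - {"claw":1,"tx":0,"ty":0,"tz":0,"wx":0,"wy":0,"wz":0}

```text
t: 9.85
tool_pos: [0.4877, -0.1579, 0.0453]
tcp_rot: [-180.0, -0.1, 98.6]
force: [-0.0, 5.0, 1.4]
finger_gap: -0.0
finger_force: 2.6
```

```bash
python3 -c "
from h import *
chk()"
```

```text
t 9.85 F along -4.970504156273723 F [-0.   5.   1.4] pin 7 [ 0.4902 -0.1894  0.059 ] pin->g 0.008823011115217308 face->g 0.02926652518307477 tcp [ 0.4877 -0.1579  0.0453]
```

apply_moves:
  plan:
    - {"claw":1,"tx":-0.5,"ty":0,"tz":0,"wx":0,"wy":0,"wz":0}
    - {"claw":1,"tx":-0.5,"ty":0,"tz":0,"wx":0,"wy":0,"wz":0}
    - {"claw":1,"tx":-0.5,"ty":0,"tz":0,"wx":0,"wy":0,"wz":0}
    - {"claw":1,"tx":-0.5,"ty":0,"tz":0,"wx":0,"wy":0,"wz":0}
    - {"claw":1,"tx":0,"ty":0,"tz":0,"wx":0,"wy":0,"wz":0}
    - {"claw":1,"tx":0,"ty":0,"tz":0,"wx":0,"wy":0,"wz":0}
    - {"claw":1,"tx":0,"ty":0,"tz":0,"wx":0,"wy":0,"wz":0}
    - {"claw":1,"tx":0,"ty":0,"tz":0,"wx":0,"wy":0,"wz":0}

```text
t: 10.7
tool_pos: [0.4881, -0.1604, 0.0453]
tcp_rot: [-180.0, -0.0, 98.6]
force: [-1.0, 4.6, 2.0]
finger_gap: 0.0001
finger_force: 2.4
```

apply_moves:
  plan:
    - {"claw":1,"tx":-0.5,"ty":0,"tz":0,"wx":0,"wy":0,"wz":0}
    - {"claw":1,"tx":-0.5,"ty":0,"tz":0,"wx":0,"wy":0,"wz":0}
    - {"claw":1,"tx":-0.5,"ty":0,"tz":0,"wx":0,"wy":0,"wz":0}
    - {"claw":1,"tx":-0.5,"ty":0,"tz":0,"wx":0,"wy":0,"wz":0}
    - {"claw":1,"tx":0,"ty":0,"tz":0,"wx":0,"wy":0,"wz":0}
    - {"claw":1,"tx":0,"ty":0,"tz":0,"wx":0,"wy":0,"wz":0}
    - {"claw":1,"tx":0,"ty":0,"tz":0,"wx":0,"wy":0,"wz":0}
    - {"claw":1,"tx":0,"ty":0,"tz":0,"wx":0,"wy":0,"wz":0}

```text
t: 11.5
tool_pos: [0.4884, -0.1623, 0.0453]
tcp_rot: [-180.0, -0.0, 98.6]
force: [-1.0, 5.0, 0.9]
finger_gap: 0.0001
finger_force: 2.7
```

```bash
python3 -c "
from h import *
chk()"
```

```text
t 11.5 F along -5.119942487265988 F [-1.   5.   0.9] pin 7 [ 0.4901 -0.1933  0.059 ] pin->g 0.0049698235296980735 face->g 0.024846380352635217 tcp [ 0.4884 -0.1623  0.0453]
```

apply_moves:
  plan:
    - {"claw":1,"tx":-0.5,"ty":0,"tz":0,"wx":0,"wy":0,"wz":0}
    - {"claw":1,"tx":-0.5,"ty":0,"tz":0,"wx":0,"wy":0,"wz":0}
    - {"claw":1,"tx":-0.5,"ty":0,"tz":0,"wx":0,"wy":0,"wz":0}
    - {"claw":1,"tx":0,"ty":0,"tz":0,"wx":0,"wy":0,"wz":0}
    - {"claw":1,"tx":0,"ty":0,"tz":0,"wx":0,"wy":0,"wz":0}
    - {"claw":1,"tx":0,"ty":0,"tz":0,"wx":0,"wy":0,"wz":0}
    - {"claw":1,"tx":0,"ty":0,"tz":0,"wx":0,"wy":0,"wz":0}
    - {"claw":1,"tx":0,"ty":0,"tz":0,"wx":0,"wy":0,"wz":0}

```text
t: 12.35
tool_pos: [0.4889, -0.1642, 0.0454]
tcp_rot: [180.0, 0.0, 98.6]
force: [-0.0, 0.4, 0.2]
finger_gap: 0.0003
finger_force: 0.0
```

```bash
python3 -c "
from h import *
chk()"
```

```text
t 12.35 F along -0.3710933101220223 F [-0.   0.4  0.2] pin 16 [ 0.4923 -0.1983  0.059 ] pin->g -0.0002804971990684144 face->g 0.02290161511043418 tcp [ 0.4889 -0.1642  0.0454]
```

The stop has dropped in: the force fell from 5 N to 0.4 N, and the pin jumped to within 1 mm of the catch centre. Next I back off, rise and move over the pin.

apply_moves:
  plan:
    - {"claw":1,"tx":5,"ty":0,"tz":0,"wx":0,"wy":0,"wz":0}
    - {"claw":1,"tx":5,"ty":0,"tz":0,"wx":0,"wy":0,"wz":0}
    - {"claw":1,"tx":0,"ty":0,"tz":-20,"wx":0,"wy":0,"wz":0}
    - {"claw":1,"tx":0,"ty":0,"tz":-20,"wx":0,"wy":0,"wz":0}
    - {"claw":1,"tx":0,"ty":0,"tz":-20,"wx":0,"wy":0,"wz":0}
    - {"claw":1,"tx":0,"ty":0,"tz":0,"wx":0,"wy":0,"wz":0}
    - {"claw":1,"tx":0,"ty":0,"tz":0,"wx":0,"wy":0,"wz":0}
    - {"claw":1,"tx":0,"ty":0,"tz":0,"wx":0,"wy":0,"wz":0}

```text
t: 13.2
tool_pos: [0.4864, -0.1535, 0.1043]
tcp_rot: [-179.9, -0.1, 98.6]
force: [-0.2, 0.4, -0.6]
finger_gap: 0.0
finger_force: 0.0
```

```bash
python3 - <<'E'
from h import *
im=chk()
cv2.imwrite('pics/c3.png',cv2.resize(im[165:260,240:380,::-1],(700,475),interpolation=cv2.INTER_CUBIC))
for d in spotter.look_for('pin_top','top')[:2]: print(d,ray('top',d['centre'],.059))
E
```

```text
t 13.2 F along -0.41674775006203557 F [-0.2  0.4 -0.6] pin 19 [ 0.4925 -0.1981  0.059 ] pin->g -0.00012600771981903587 face->g 0.03384132279709759 tcp [ 0.4864 -0.1535  0.1043]
{'centre': [208.8, 315.3], 'conf': 0.58} [ 0.49182434 -0.20695624  0.059     ]
{'centre': [201.8, 309.2], 'conf': 0.51} [ 0.51032078 -0.19236125  0.059     ]
```

View pics/c3.png

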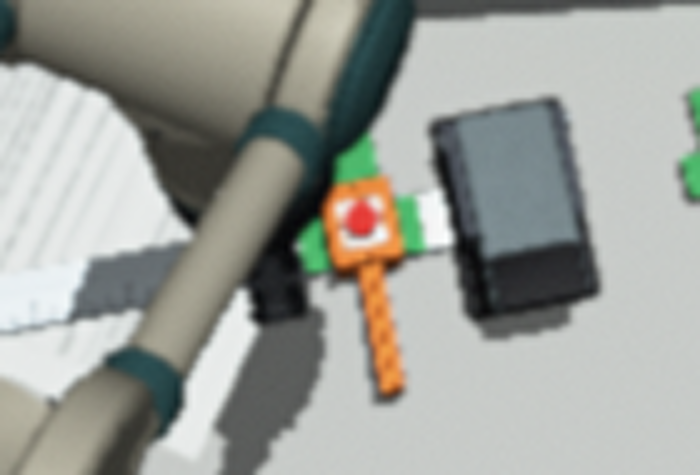

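The stop sits amid the green catch (crop (362,222)), with equal green showing on both sides and the pin still up. Moving over the pin.

apply_moves:
  plan:
    - {"claw":1,"tx":-15,"ty":0,"tz":0,"wx":0,"wy":0,"wz":0}
    - {"claw":1,"tx":-15,"ty":0,"tz":0,"wx":0,"wy":0,"wz":0}
    - {"claw":1,"tx":-15,"ty":0,"tz":0,"wx":0,"wy":0,"wz":0}
    - {"claw":1,"tx":0,"ty":0,"tz":0,"wx":0,"wy":0,"wz":0}
    - {"claw":1,"tx":0,"ty":0,"tz":10,"wx":0,"wy":0,"wz":0}
    - {"claw":1,"tx":0,"ty":0,"tz":10,"wx":0,"wy":0,"wz":0}
    - {"claw":1,"tx":0,"ty":0,"tz":7,"wx":0,"wy":0,"wz":0}
    - {"claw":1,"tx":0,"ty":0,"tz":0,"wx":0,"wy":0,"wz":0}

```text
t: 14.1
tool_pos: [0.4927, -0.1975, 0.0766]
tcp_rot: [-179.8, -0.1, 98.6]
force: [-0.1, 0.6, 0.6]
finger_gap: 0.0003
finger_force: 0.0
```

apply_moves:
  plan:
    - {"claw":1,"tx":0,"ty":0,"tz":1,"wx":0,"wy":0,"wz":0}
    - {"claw":1,"tx":0,"ty":0,"tz":1,"wx":0,"wy":0,"wz":0}
    - {"claw":1,"tx":0,"ty":0,"tz":1,"wx":0,"wy":0,"wz":0}
    - {"claw":1,"tx":0,"ty":0,"tz":1,"wx":0,"wy":0,"wz":0}
    - {"claw":1,"tx":0,"ty":0,"tz":1,"wx":0,"wy":0,"wz":0}
    - {"claw":1,"tx":0,"ty":0,"tz":1,"wx":0,"wy":0,"wz":0}
    - {"claw":1,"tx":0,"ty":0,"tz":1,"wx":0,"wy":0,"wz":0}
    - {"claw":1,"tx":0,"ty":0,"tz":1,"wx":0,"wy":0,"wz":0}

```text
t: 14.9
tool_pos: [0.4941, -0.1986, 0.0706]
tcp_rot: [180.0, 0.0, 98.6]
force: [-0.7, 0.6, 4.0]
finger_gap: -0.0
finger_force: 1.9
```

apply_moves:
  plan:
    - {"claw":1,"tx":0,"ty":0,"tz":1,"wx":0,"wy":0,"wz":0}
    - {"claw":1,"tx":0,"ty":0,"tz":1,"wx":0,"wy":0,"wz":0}
    - {"claw":1,"tx":0,"ty":0,"tz":1,"wx":0,"wy":0,"wz":0}
    - {"claw":1,"tx":0,"ty":0,"tz":1,"wx":0,"wy":0,"wz":0}
    - {"claw":1,"tx":0,"ty":0,"tz":1,"wx":0,"wy":0,"wz":0}
    - {"claw":1,"tx":0,"ty":0,"tz":0.5,"wx":0,"wy":0,"wz":0}
    - {"claw":1,"tx":0,"ty":0,"tz":0,"wx":0,"wy":0,"wz":0}
    - {"claw":1,"tx":0,"ty":0,"tz":0,"wx":0,"wy":0,"wz":0}

```text
t: 15.7
tool_pos: [0.494, -0.1986, 0.065]
tcp_rot: [180.0, 0.0, 98.6]
force: [-0.3, 1.0, 5.6]
finger_gap: -0.0
finger_force: 2.7
```

apply_moves:
  plan:
    - {"claw":1,"tx":0,"ty":0,"tz":0.5,"wx":0,"wy":0,"wz":0}
    - {"claw":1,"tx":0,"ty":0,"tz":0,"wx":0,"wy":0,"wz":0}
    - {"claw":1,"tx":0,"ty":0,"tz":0.5,"wx":0,"wy":0,"wz":0}
    - {"claw":1,"tx":0,"ty":0,"tz":0,"wx":0,"wy":0,"wz":0}
    - {"claw":1,"tx":0,"ty":0,"tz":0,"wx":0,"wy":0,"wz":0}
    - {"claw":1,"tx":0,"ty":0,"tz":0,"wx":0,"wy":0,"wz":0}
    - {"claw":1,"tx":0,"ty":0,"tz":0,"wx":0,"wy":0,"wz":0}
    - {"claw":1,"tx":0,"ty":0,"tz":0,"wx":0,"wy":0,"wz":0}

```text
t: 16.5
tool_pos: [0.4941, -0.1986, 0.0649]
tcp_rot: [180.0, 0.0, 98.6]
force: [-2.6, 1.6, 11.5]
finger_gap: 0.0
finger_force: 5.8
```

The tip is at 51 mm and the force rose from 5.6 to 11.5 N without further travel, so the pin has bottomed. Retreating to check.

apply_moves:
  plan:
    - {"claw":1,"tx":0,"ty":0,"tz":-3,"wx":0,"wy":0,"wz":0}
    - {"claw":1,"tx":0,"ty":0,"tz":-15,"wx":0,"wy":0,"wz":0}
    - {"claw":1,"tx":0,"ty":0,"tz":-30,"wx":0,"wy":0,"wz":0}
    - {"claw":1,"tx":0,"ty":0,"tz":-30,"wx":0,"wy":0,"wz":0}
    - {"claw":1,"tx":30,"ty":0,"tz":-30,"wx":0,"wy":0,"wz":0}
    - {"claw":1,"tx":40,"ty":0,"tz":0,"wx":0,"wy":0,"wz":0}
    - {"claw":1,"tx":40,"ty":0,"tz":0,"wx":0,"wy":0,"wz":0}
    - {"claw":1,"tx":0,"ty":0,"tz":0,"wx":0,"wy":0,"wz":0}

```text
t: 17.3
tool_pos: [0.4754, -0.0857, 0.1714]
tcp_rot: [-179.9, -0.2, 98.8]
force: [-0.1, 0.5, 0.3]
finger_gap: 0.0001
finger_force: 0.0
```

```bash
python3 - <<'E'
from h import *
im=chk()
cv2.imwrite('pics/c4.png',cv2.resize(im[150:270,185:460,::-1],(792,346),interpolation=cv2.INTER_CUBIC))
E
```

```text
t 17.3 F along -0.5182468899489378 F [-0.1  0.5  0.3] pin 16 [ 0.4915 -0.1981  0.059 ] pin->g 2.0600994992920645e-05 face->g 0.10255418353806689 tcp [ 0.4754 -0.0857  0.1714]
```

View pics/c4.png

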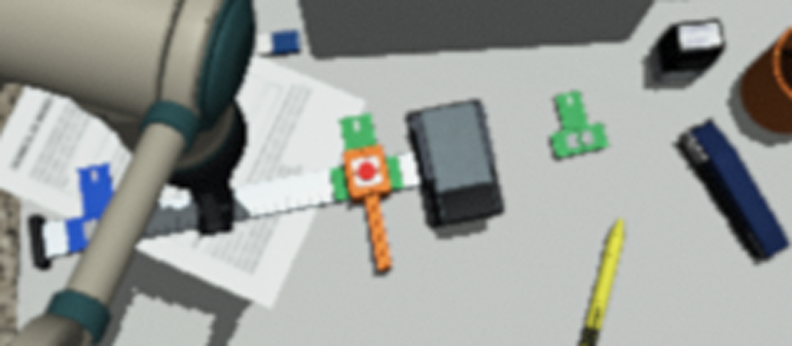

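The stop is still centred in the green catch at crop (367,172) with the pin on it. The bystanders in view (eraser, small catch, stapler, highlighter, stamp) haven't moved.

```bash
python3 -c "
from rig import ticket
print(ticket.sign_off())"
```

```text
the job is handed in; nothing more can be done
None
```

The orange stop sits centred in the large green catch and the red lock pin is pressed fully down (bottomed at 51 mm); I handed the job in at about 17 s, but sign-off returned no verdict.

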